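Pack the lunch-box tray

TASK

Pack the lunch on the wooden tray: in the middle of its wide bay stack the three rectangular lunch-box tiers, the longest at the bottom, then the middle one, then the shortest on top, each centred on and in line with the one below, their long sides parallel to the tray's divider; and lay the short spoon flat and lengthwise in the middle of the narrow bay. Leave the look-alikes where they are: the tub with rounded ends, the round tub and the long spoon.

Things in the scene. Friction and masses are not known exactly. Their poses are not given: they have to be found in the camera images.
- tray: wooden tray fixed to the counter, 240 (x) x 170 (y) mm, origin at the centre of its underside, z up. Floor 6 mm thick; outer walls and divider 5 mm thick, their tops 12 mm above the counter. The divider runs along y at x = +40.5 mm. Wide bay: x -115 to +38, middle x = -38.5, y = 0; narrow bay: x +43 to +115, middle x = +79, y = 0; both are 160 mm long (y -80 to +80).
- long_tier_mid (a point): centre (half-way up) of the longest lunch-box tier: closed rectangular plastic tub with square corners, white with a flat grey-rimmed lid, 112 long (x) x 62 wide (y) x 44 high (z) mm, loose; stands upright on the counter; flat underside and flat top. Taken across its 62 mm width.
- middle_tier_mid (a point): centre (half-way up) of the middle lunch-box tier: closed rectangular plastic tub with square corners, white with a flat grey-rimmed lid, 92 long (x) x 62 wide (y) x 36 high (z) mm, loose; stands upright on the counter; flat underside and flat top. Taken across its 62 mm width.
- short_tier_mid (a point): centre (half-way up) of the shortest lunch-box tier: closed rectangular plastic tub with square corners, white with a flat grey-rimmed lid, 72 long (x) x 62 wide (y) x 28 high (z) mm, loose; stands upright on the counter; flat underside and flat top. Taken across its 62 mm width.
- short_spoon_mid (a point): centre (half-way along and half-way up) of the short steel spoon, 130 mm long along x, 10 mm high, lying flat on the round board; handle 14 mm wide from x = -65 to +30, shallow round bowl 38 mm across at the +x end. Loose; taken across the handle at this point.
- oval_tub_mid (a point): look-alike, to be left: centre of a tub of the same white and grey plastic but with half-round ends, 92 (x) x 62 (y) x 36 mm high, loose on the counter.
- round_tub_mid (a point): look-alike, to be left: centre of a round tub of the same plastic, 68 mm across, 40 mm high, loose on the counter.
- long_spoon_mid (a point): look-alike, to be left: centre of the long steel spoon, 190 mm long along x, 10 mm high, handle 14 mm wide, bowl 52 mm across at the +x end, lying on the round board beside the short one, roughly parallel and about 90 mm away.
- board: round olive board, 230 mm across, 14 mm thick, fixed; origin at the centre of its underside. The two spoons lie on it.

How it is judged:
At the end, for the whole second after the job is handed in: Longest tier flat in the wide bay, within 15 mm of its middle each way and 0.2 rad of the divider; middle tier on it, shortest on that, each within 12 mm and 0.2 rad of the one below; short spoon flat in the narrow bay, within 32 mm across, 25 mm along, 0.3 rad; all at rest (z of long_tier_mid in the frame of tray between 0.024 and 0.032 m and angle between each of long_tier_mid, middle_tier_mid, short_tier_mid's own z axis and vertical below 0.06 rad and z of middle_tier_mid in the frame of tray between 0.064 and 0.072 m and z of short_tier_mid in the frame of tray between 0.096 and 0.104 m and x of long_tier_mid in the frame of tray between -0.0535 and -0.0235 m and y of long_tier_mid in the frame of tray between -0.015 and 0.015 m and angle between the x axis of long_tier_mid and the y axis of tray, either way round below 0.2 rad and horizontal distance between middle_tier_mid and long_tier_mid below 0.012 m and angle between the x axis of middle_tier_mid and the x axis of long_tier_mid, either way round below 0.2 rad and horizontal distance between short_tier_mid and middle_tier_mid below 0.012 m and angle between the x axis of short_tier_mid and the x axis of middle_tier_mid, either way round below 0.2 rad and x of short_spoon_mid in the frame of tray between 0.047 and 0.111 m and y of short_spoon_mid in the frame of tray between -0.025 and 0.025 m and z of short_spoon_mid in the frame of tray between 0.007 and 0.015 m and angle between the x axis of short_spoon_mid and the y axis of tray, either way round below 0.3 rad and linear speed of each of long_tier, middle_tier, short_tier, short_spoon below 0.02 m/s); the robot touches nothing.
It fails at once if the round-ended tub is moved more than 20 mm (distance of oval_tub_mid from where it was at the start of the episode above 0.02 m).
It fails at once if the round tub is moved more than 20 mm (distance of round_tub_mid from where it was at the start of the episode above 0.02 m).
It fails at once if the long spoon is moved more than 20 mm (distance of long_spoon_mid from where it was at the start of the episode above 0.02 m).
It also fails if it takes over 112 s, if anything falls off the work surface, if the arm or the gripper's body presses on something with over 40 N, if the wrist force passes 120 N, or if a joint passes its speed limit or range.

ROBOT

A 6-joint arm with a two-finger parallel gripper is mounted at the origin on the work surface. World frame = base frame: x ahead of the robot, y to its left, z up, the work surface at z = 0. Lengths are in m, angles in rad, forces in N, time in s.
With the tool pointing down it reaches from about 0.275 to 0.825 m from the base axis. Payload 4.9 kg.
Tool frame: the origin (TCP) lies midway between the tips of the shut fingers; the grasp point (between the pads) lies 19 mm behind it (bot.grip_depth is the distance from the TCP to the grasp point, in m); y points along the fingers, x is the direction in which the jaws open and shut, and the axes are right-handed (so a half turn about y gives the same grasp; the last joint's range is limited). The gripper opens to 85 mm and grips with 20 to 120 N. Pads are 22 mm wide; open, the fingers measure 114 mm over their backs; the gripper's body (76 mm by 85 mm) begins 54 mm behind the grasp point. The pads swing forward as they close: fully open they stand 13 mm farther back than shut.
Start: joints at [-1.243, 0.326, -0.193, 1.052, 0, 1.437], TCP at [0.245, -0.492, 0.231] pointing down, gripper open.
Joint ranges: [-2.65, 2.65], [-0.97, 1.79], [-1.3, 1.35], [-1.93, 2.1], [-1.47, 1.37], [-3.14, 3.14]. Speed limits (rad/s): [2.57, 2.57, 3.14, 3.14, 3.14, 3.14].

INTERFACE

Orientations are given as a unit quaternion [w, x, y, z].
In Python, from cell import bot gives the robot as it stands. Calls block until the motion is done:
- bot.move_pose(position, orientation): joint-space move of the TCP to a pose.
- bot.move_linear(position, speed=0.15, rotation=None, until_force=None): straight line of the TCP; rotation=None keeps the orientation; speed is the mean speed in m/s. With until_force (N) it stops when the force on the tool has changed by that much, and returns True; else False.
- bot.goto_joints(angles): joint-space move.
- bot.set_gripper(opening, grasp_force=None): opening from 0.0 (shut) to 1.0 (fully open); grasp_force is the grip in N (None keeps the last); returns when the fingers have stopped.
- bot.wait(seconds).
- bot.solve_ik(position, orientation): joint angles nearest the present ones, or None.
- bot.camera(name): name is "scene" or "top"; returns the picture (384x512x3 uint8, red, green, blue); there is no depth.
- bot.calibration(name): a dict with "mtx" (3x3 intrinsics, pixels), "k1" (the pictures are not rectified: a ray, as slopes to the right and down, at radius r is drawn at 1 + k1 r^2 times it, then the intrinsics apply), "extrinsics" (4x4, takes a point from world to camera coordinates). Camera axes: x right, y down, z forward; pixel columns grow to the right and rows downward; lengths in m; the calibration is good to about 2 mm. A picture is of the moment at which its call begins. calibration takes no time and is no camera call.
A pose or a line that the arm cannot do raises bot.PlanningError and nothing moves.
- bot.close_job(): hands the job in, once; it reports no verdict.
Trained networks look in the newest picture that a camera, given by its name, has taken for a name from the list of things; names that differ only in an ending like _2 or _b are one class to them, and where a whole thing is asked for, a point or a joint stands for the part that bears it (a point fixed in the world has none). Each returns a list of dicts, best first, with "confidence" (0 to 1); they miss things now and then, are a little off and sometimes report something else, mostly with a low value. They report only what shows in the picture. A call takes as long as a camera call.
- bot.search_frame(camera, thing): "bbox" ([left, top, width, height] in pixels, round what is visible of it).
Readings, each from a call of its own:
- bot.read_clock(): time.
- bot.read_joint_positions(): joint angles.
- bot.read_joint_vel(): joint speeds.
- bot.read_joint_efforts(): joint torques, N m.
- bot.read_position(): TCP position.
- bot.read_tool_rot(): TCP orientation.
- bot.read_ft_force(): force on the tool from outside, world axes, zero at the start.
- bot.read_moment(): the same for the moment, N m.
- bot.read_gripper_width(): opening from 0.0 (shut) to 1.0 (fully open).
Only numpy, scipy, OpenCV 4.12 (cv2) and the standard library are available. Lean on these libraries where they do the work, as an engineer would, in place of code of your own. Each camera call takes 0.05 s, during which the arm holds its last target. There are 200 camera calls.

## Working session

There is one attempt and no reset: what is moved stays moved. The work goes in short steps, each a Python script; the robot and the scene stay as the last script left them, time stands still between calls to the robot, and variables do not carry over. Pictures are saved under pics/ and viewed, about 12 in all and at most 16, crops included, and the job is handed in when it is done.

```bash
ls; mkdir -p pics
python3 - <<'E'
from cell import bot
import cv2
for c in("top","scene"):
    im=bot.camera(c); cv2.imwrite(f"pics/{c}0.png",im[...,::-1])
    k=bot.calibration(c); print(c,k)
    for t in ["tray","long_tier_mid","middle_tier_mid","short_tier_mid","short_spoon_mid","oval_tub_mid","round_tub_mid","long_spoon_mid","board"]:
        print(t,[(d['bbox'],round(d['confidence'],2)) for d in bot.search_frame(c,t)][:3])
print(bot.read_clock(),bot.read_tool_rot(),bot.read_position())
E
```

```text
pics
top {'mtx': array([[406.13588772,   0.        , 249.72726376],
       [  0.        , 406.13588772, 191.29938296],
       [  0.        ,   0.        ,   1.        ]]), 'k1': -0.04845899304421968, 'extrinsics': array([[-0.01463062, -0.99936548, -0.03247428,  0.03887197],
       [-0.99680105,  0.01712981, -0.0780656 ,  0.60063908],
       [ 0.07857235,  0.03122825, -0.99641918,  0.93328777],
       [ 0.        ,  0.        ,  0.        ,  1.        ]])}
tray [([77.6, 169.8, 106.9, 86.0], 0.55)]
long_tier_mid [([266.9, 170.6, 52.2, 25.6], 0.86)]
middle_tier_mid [([205.6, 240.0, 44.3, 27.8], 0.85)]
short_tier_mid [([282.4, 236.7, 29.3, 28.0], 0.93)]
short_spoon_mid [([356.3, 192.1, 29.3, 48.2], 0.76), ([283.6, 237.2, 28.6, 26.2], 0.73)]
oval_tub_mid [([211.3, 173.4, 42.1, 24.8], 0.7)]
round_tub_mid [([220.5, 102.4, 29.9, 34.2], 0.83)]
long_spoon_mid [([385.9, 163.9, 38.2, 77.2], 0.76)]
board [([340.1, 165.0, 96.9, 97.1], 0.64)]
scene {'mtx': array([[359.66080688,   0.        , 259.91941345],
       [  0.        , 359.66080688, 186.45093854],
       [  0.        ,   0.        ,   1.  
[... 271 characters left out ...]
02305e-01,
         1.49103054e+00],
       [ 0.00000000e+00,  0.00000000e+00,  0.00000000e+00,
         1.00000000e+00]])}
tray [([319.6, 164.1, 91.7, 46.0], 0.57)]
long_tier_mid [([208.9, 182.7, 44.7, 31.0], 0.77), ([165.3, 169.0, 13.1, 26.8], 0.62)]
middle_tier_mid [([266.8, 153.4, 32.3, 19.7], 0.83)]
short_tier_mid [([220.0, 155.5, 19.8, 19.1], 0.95)]
short_spoon_mid []
oval_tub_mid [([269.5, 186.4, 31.6, 22.6], 0.75)]
round_tub_mid [([272.4, 224.9, 29.0, 29.7], 0.68), ([269.5, 184.7, 31.8, 23.8], 0.22)]
long_spoon_mid [([128.4, 171.7, 23.6, 37.3], 0.86)]
board [([111.5, 163.5, 83.6, 53.0], 0.98)]
1.0 [-0.60115072  0.60116915 -0.37229304  0.37230546] [ 0.24507766 -0.49241274  0.23128285]
```

Run:
```python
import cv2
a=cv2.imread("pics/top0.png")[85:285,60:460]; cv2.imwrite("pics/top0c.png",cv2.resize(a,None,fx=2,fy=2,interpolation=cv2.INTER_CUBIC))
a=cv2.imread("pics/top0.png")[145:285,180:340]; cv2.imwrite("pics/top0d.png",cv2.resize(a,None,fx=4,fy=4,interpolation=cv2.INTER_CUBIC))
```

```text
(no output)
```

View pics/top0c.png

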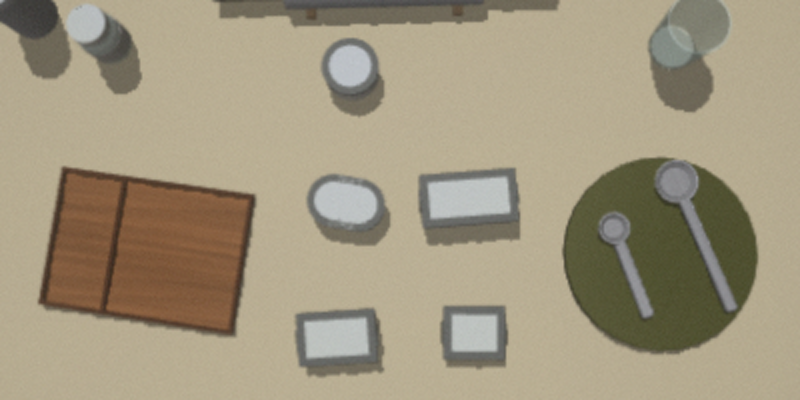

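View pics/top0d.png

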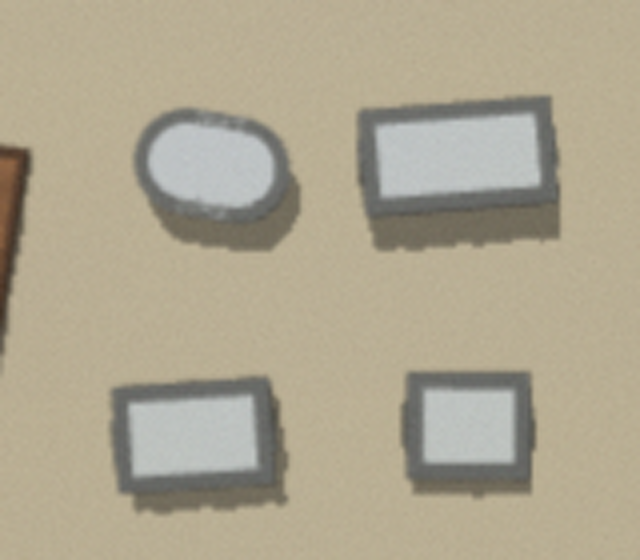

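View pics/scene0.png

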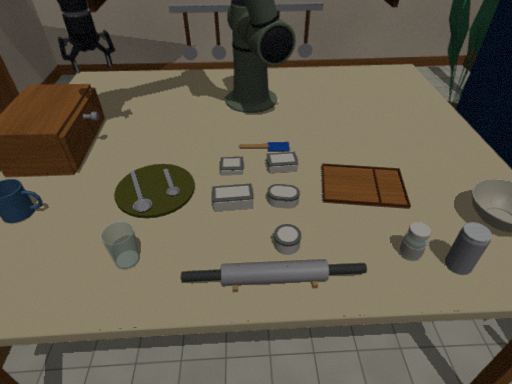

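```bash
cat > h.py <<'E'
from cell import bot
import numpy as np, cv2
from scipy.spatial.transform import Rotation as R
def unproj(c,px,z):
    k=bot.calibration(c); d=np.array([0,0,0,0.]); d[0]=k["k1"]
    p=np.asarray(px,float).reshape(-1,1,2)
    # forward model 1+k1 r^2 is OpenCV's
    n=cv2.undistortPoints(p,k["mtx"],d).reshape(-1,2)
    E=k["extrinsics"]; r=np.c_[n,np.ones(len(n))]@E[:3,:3]; o=-E[:3,:3].T@E[:3,3]
    return (o+r*((z-o[2])/r[:,2])[:,None])[:,:2]
def bigc(mask,box=None):
    m=mask.astype(np.uint8)
    if box is not None:
        l,t,w,h=[int(round(v)) for v in box]; q=np.zeros_like(m); q[t-4:t+h+4,l-4:l+w+4]=1; m=m*q
    cs,_=cv2.findContours(m,cv2.RETR_EXTERNAL,cv2.CHAIN_APPROX_NONE)
    return max(cs,key=cv2.contourArea)[:,0,:]
def rect(pts_world):   # centre, long-axis angle (mod pi), (long, short)
    (c,s,a)=cv2.minAreaRect((pts_world*1000).astype(np.float32))
    a=np.radians(a)+(0 if s[0]>=s[1] else np.pi/2)
    a=(a+np.pi/2)%np.pi-np.pi/2
    return np.array(c)/1000,a,(max(s),min(s))
def lid(im,box,z): # bright lid inset -> pose
    hsv=cv2.cvtColor(im,cv2.COLOR_RGB2HSV)
    return rect(unproj("top",bigc((hsv[...,1]<35)&(hsv[...,2]>165),box),z))
def quat(a): # tool down, jaws open along angle a
    x=np.array([np.cos(a),np.sin(a),0]); y=np.array([0,0,-1.]); 
    return np.roll(R.from_matrix(np.c_[x,y,np.cross(x,y)]).as_quat(),1)
def best(p,a):
    q0=bot.read_joint_positions(); o=[]
    for b in (a,a+np.pi):
        s=bot.solve_ik(p,quat(b))
        if s is not None: o.append((abs(s-q0).max(),b))
    return min(o)[1]
E
python3 - <<'E'
from h import *
im=cv2.imread("pics/top0.png")[...,::-1].copy()
B=dict(long=([266.9,170.6,52.2,25.6],.044),middle=([205.6,240,44.3,27.8],.036),short=([282.4,236.7,29.3,28],.028))
for n,(b,z) in B.items(): print(n,lid(im,b,z))
hsv=cv2.cvtColor(im,cv2.COLOR_RGB2HSV)
g=bigc((hsv[...,1]<70)&(hsv[...,2]>75),[356.3,192.1,29.3,48.2])
print("spoon",rect(unproj("top",g,.022)), rect(g/1000.))
print("tray minrect",rect(unproj("top",bigc((hsv[...,0]<16)&(hsv[...,1]>90),[77.6,169.8,106.9,86]),.012)))
c=np.array([(64,168),(254,195),(233,333),(41,303)])/2+[60,85]
w=unproj("top",c,.012);print("tray corners",w,w.mean(0),np.linalg.norm(np.diff(w,axis=0),axis=1))
print("px probes",hsv[225,375],hsv[230,376],hsv[235,350])
print("spoon eyeballed",unproj("top",[(366.5,199),(384,242.5),(367,191)],.02))
print("tub/oval",unproj("top",[(235,118),(233,186)],.038))
E
```

```text
long (array([ 0.61608606, -0.0735872 ]), np.float64(-1.5136802141369428), (90.84716796875, 40.76607894897461))
middle (array([0.45678397, 0.08195476]), np.float64(-1.5171077482329558), (70.85698699951172, 40.8342170715332))
short (array([ 0.45917877, -0.07716772]), np.float64(1.5561974103313005), (48.824012756347656, 39.14963150024414))
spoon (array([ 0.53835992, -0.2647843 ]), np.float64(0.4325772891510842), (130.7976837158203, 39.11723327636719)) (array([0.37580002, 0.21610002]), np.float64(1.1071487694436986), (56.34891128540039, 16.546903610229492))
tray minrect (array([0.5630968 , 0.31284033]), np.float64(1.408636181703863), (239.421875, 167.79428100585938))
tray corners [[0.66350848 0.41504879]
 [0.62596898 0.18038173]
 [0.46143413 0.2061404 ]
 [0.49941331 0.44120587]] [0.56258122 0.3106942 ] [0.23765067 0.16653896 0.23811382]
px probes [120   7 144] [120   2 106] [30 91 84]
spoon eyeballed [[ 0.5786237  -0.24499482]
 [ 0.47628057 -0.28227357]
 [ 0.59746536 -0.24686452]]
tub/oval [[0.77441524 0.06114939]
 [0.6131341  0.06766433]]
```

```bash
cat >> h.py <<'E'
T=np.array([.5629,.312]); TA=1.410
def tray(x,y): c,s=np.cos(TA),np.sin(TA); return T+[c*x-s*y,s*x+c*y]
H=.20
def pick(xy,a,z,pre=1.0,force=60):
    b=best([*xy,H],a); bot.move_pose([*xy,.12],quat(b))
    bot.set_gripper(pre); bot.move_linear([*xy,z],.12)
    bot.set_gripper(0,force); w=bot.read_gripper_width()
    bot.move_linear([*xy,H],.2); print("picked w",w,bot.read_gripper_width(),"t",bot.read_clock(),bot.read_ft_force().round(2))
def place(xy,a,z,opening=1.0,n=5):
    b=best([*xy,H],a); bot.move_pose([*xy,H],quat(b)); bot.move_linear([*xy,z+.02],.15)
    hit=bot.move_linear([*xy,z-.003],.03,until_force=n); print("hit",hit,"dz",bot.read_position()[2]-z)
    if hit is False: bot.move_linear([*xy,z],.03)
    bot.set_gripper(opening); bot.wait(.2)
    bot.move_linear([*xy,H],.2); print("t",bot.read_clock())
E
python3 - <<'E'
from h import *
pick([.6161,-.0736],-1.5137+np.pi/2,.010)
bot.wait(.1)
place(tray(-.0385,0),TA,.016)
im=bot.camera("top"); cv2.imwrite("pics/t1.png",im[...,::-1])
d=bot.search_frame("top","long_tier_mid"); print(d[:2], tray(-.0385,0))
try: print(lid(im,d[0]['bbox'],.050))
except Exception as e: print(e)
E
```

```text
picked w 0.7088188105189234 0.7060673176028255 t 5.7833 [ 0.09  0.44 -2.23]
hit True dz 0.0012764546312304878
t 10.7083
[{'bbox': [128.1, 188.1, 36.4, 46.9], 'confidence': 0.72}] [0.55673598 0.27399665]
(array([0.55738696, 0.27462247]), np.float64(-0.16196120695760463), (91.13717651367188, 40.99928283691406))
```

Run:
```python
from h import *
S=[.5571,.2744]
pick([.4568,.0820],-1.5171+np.pi/2,.006)
place(S,TA,.056)
im=bot.camera("top"); d=bot.search_frame("top","middle_tier_mid"); print(d[:1])
m=lid(im,d[0]['bbox'],.086); print(m)
if np.linalg.norm(m[0]-S)<.006:
    pick([.4592,-.0772],1.5562-np.pi/2,.003)
    place(m[0],TA,.089)
im=bot.camera("top"); cv2.imwrite("pics/t2.png",cv2.resize(im[85:285,60:460],None,fx=2,fy=2)[...,::-1])
d=bot.search_frame("top","short_tier_mid"); print(d[:1]); print(lid(im,d[0]['bbox'],.114))
```

```text
picked w 0.7090377075329748 0.707213719875125 t 14.5833 [-0.54 -0.97 -1.34]
hit True dz 0.0011061641125754973
t 18.5917
[{'bbox': [119.8, 189.8, 40.1, 42.7], 'confidence': 0.77}]
(array([0.58138422, 0.27129993]), np.float64(1.3792679064669047), (41.042816162109375, 24.05951499938965))
[{'bbox': [284.1, 235.1, 29.9, 28.1], 'confidence': 0.63}]
(array([ 0.466185  , -0.07024813]), np.float64(1.5504196823463734), (44.212703704833984, 37.76704788208008))
```

View pics/t2.png

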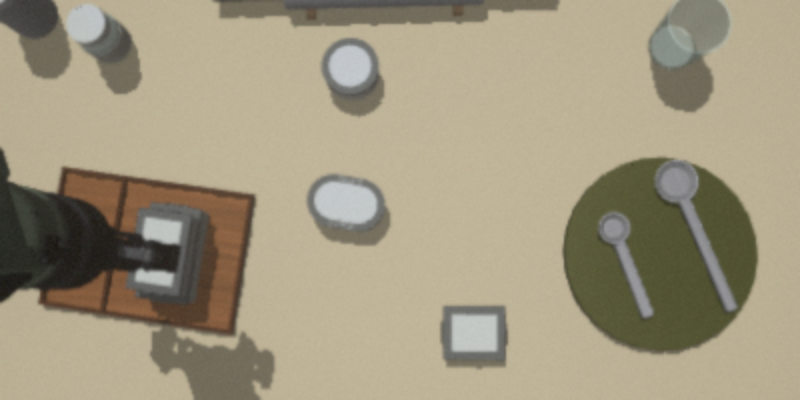

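Run:
```python
from h import *
bot.move_pose([.4592,-.0772,.2],quat(best([.4592,-.0772,.2],1.5562-np.pi/2)))
im=bot.camera("top"); d=bot.search_frame("top","middle_tier_mid"); print(d[:1])
m=lid(im,[118,188,44,46],.086); print(m)
if np.linalg.norm(m[0]-[.5571,.2744])<.007 and abs(m[1]+.16)<.1:
    pick([.4592,-.0772],1.5562-np.pi/2,.003)
    place(m[0],TA,.089)
a=.35; g=np.array([.536,-.260])+.008*np.array([np.cos(a),np.sin(a)])
bot.move_pose([*g,.15],quat(best([*g,.15],a+np.pi/2)))
im=bot.camera("top"); print(lid(im,[118,188,44,46],.114))
pick(g,a+np.pi/2,.0165,.5,50)
for c in("top","scene"): cv2.imwrite(f"pics/{c}3.png",cv2.resize(bot.camera(c)[105:285,60:460],None,fx=2,fy=2)[...,::-1])
```

```text
[{'bbox': [123.3, 189.4, 36.1, 45.8], 'confidence': 0.56}]
(array([0.55791107, 0.27474997]), np.float64(-0.16124494978242776), (71.7915267944336, 41.44192886352539))
picked w 0.7111019233135437 0.7059434716658354 t 23.5167 [ 0.5   0.14 -1.94]
hit True dz 0.0011315131890365926
t 27.5333
(array([0.55882318, 0.27539471]), np.float64(-0.17407193201474058), (50.88729476928711, 40.954776763916016))
picked w 0.14595197540739438 0.1439473646426382 t 32.7167 [-0.47 -0.38  0.08]
```

View pics/scene3.png

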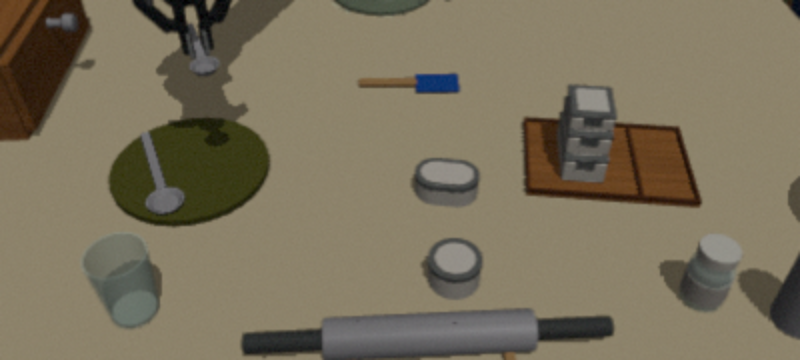

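View pics/top3.png

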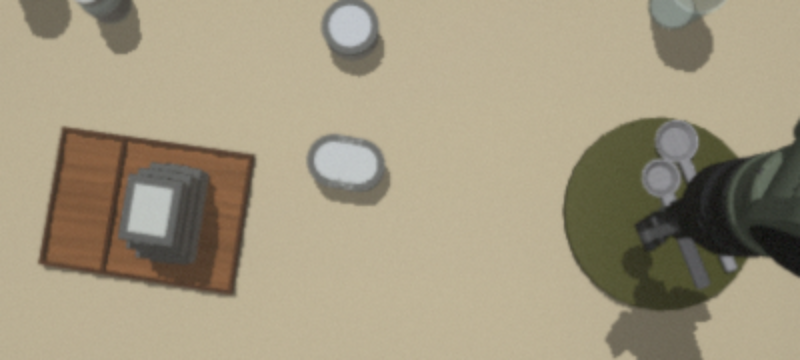

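Run:
```python
from h import *
mat=lambda q: R.from_quat(np.roll(q,-1)).as_matrix()
a=.35; s=np.sign(mat(bot.read_tool_rot())[:,2]@[np.cos(a),np.sin(a),0])
N=tray(.079,0); b=best([*N,H],TA); dirn=s*mat(quat(b))[:2,2]
print(N,s,dirn)
place(N+.008*dirn,TA,.0088,.35,3)
bot.move_pose([.40,-.10,.25],quat(best([.40,-.10,.25],0)))
im=bot.camera("top"); print(lid(im,[118,188,44,46],.114))
hsv=cv2.cvtColor(im,cv2.COLOR_RGB2HSV)
p=unproj("top",bigc((hsv[...,1]<70)&(hsv[...,2]>75),[75,172,45,70]),.013); print("spoon",rect(p),N,"tray frame",(rect(p)[0]-T)@np.c_[[np.cos(TA),np.sin(TA)],[-np.sin(TA),np.cos(TA)]])
cv2.imwrite("pics/t4.png",cv2.resize(im[85:285,60:460],None,fx=2,fy=2)[...,::-1])
sc=bot.camera("scene");cv2.imwrite("pics/s4.png",cv2.resize(sc[130:230,300:430],None,fx=5,fy=5)[...,::-1])
print(bot.read_clock())
```

```text
[0.57554824 0.38998091] -1.0 [ 0.9871001  -0.16010431]
hit True dz 0.0007542707002116383
t 38.6667
(array([0.55875049, 0.27535208]), np.float64(-0.16185747683314666), (50.99667739868164, 40.940025329589844))
spoon (array([0.57255225, 0.40163531]), np.float64(0.01889234409853513), (191.2993927001953, 128.6549072265625)) [0.57554824 0.38998091] tray frame [0.09002439 0.00482327]
40.6667
```

View pics/t4.png

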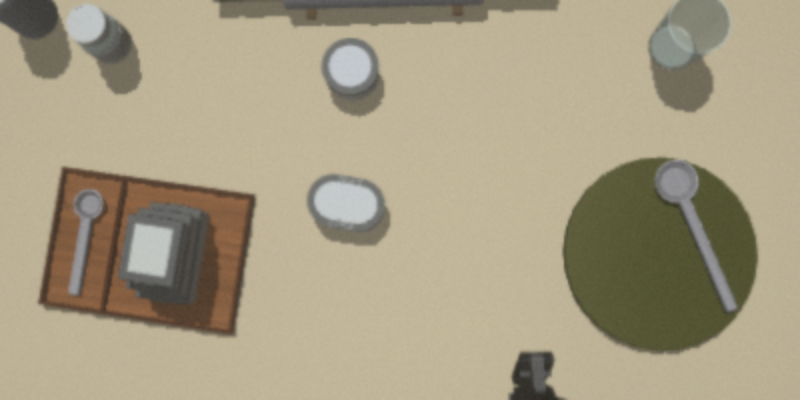

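View pics/s4.png

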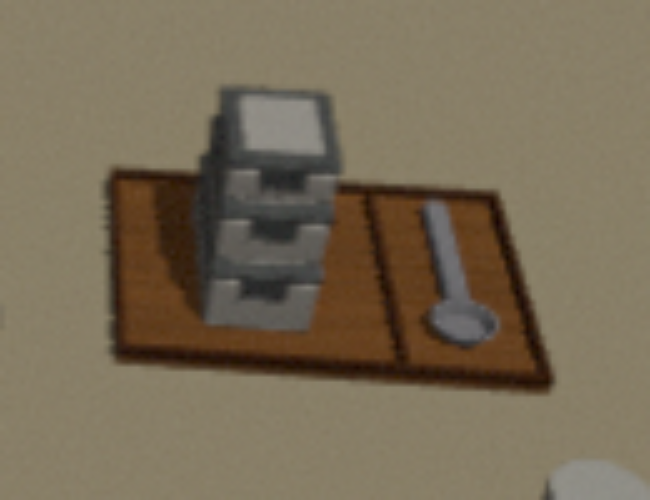

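```bash
python3 -c "
from cell import bot
bot.close_job()"
```

```text
the job is handed in; nothing more can be done
```

I stacked the three tiers in the wide bay (longest, middle, shortest), laid the short spoon in the narrow bay, and handed the job in at about 41 s. No verdict is reported.

**Stack:** measured from the top camera, each tier's lid centre was within about 2 mm of its target and of the tier below. The final alignment is within about 0.01 rad of the divider. The last scene picture shows the stack upright.

**Spoon:** it lies flat and lengthwise in the narrow bay. My automatic measurement of it failed, because the mask picked up the counter and not the spoon. I checked it by eye in the last top picture, where its mid-point is at crop pixel (83, 241) and the bay's middle at (84, 240), a difference of about 1 mm.

**Look-alikes:** the round-ended tub, the round tub and the long spoon appear where they started. I judged that by comparing pictures, not by a numeric check.

**One check that disagreed:** the first look at the middle tier was blocked by the arm and gave a wrong position. I moved the arm clear and looked again before stacking the shortest tier.

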